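# Open the sample valve to its stop and back it off

## Robot

A 7-joint arm with a two-finger parallel gripper is mounted at the origin on the work surface. World frame = base frame: x ahead of the robot, y to its left, z up, the work surface at z = 0. Lengths are in m, angles in degrees, forces in N, time in s.
With the tool pointing down it reaches from about 0.4 to 0.75 m from the base axis. Payload 19.5 kg.
Tool frame: the origin (TCP) lies midway between the tips of the shut fingers; the grasp point (between the pads) lies 19 mm behind it; z points along the fingers, y is the line along which they close (so a half turn about z gives the same grasp; the last joint's range is limited). The gripper opens to 85 mm and grips with 20 to 120 N. Pads are 22 mm wide; open, the fingers measure 114 mm over their backs; the gripper's body (76 mm by 85 mm) begins 54 mm behind the grasp point. The pads swing forward as they close: fully open they stand 13 mm farther back than shut.
Start: joints at [64.532, 40.479, -1.581, 85.061, 1.261, 54.483, -4.326], TCP at [0.225, -0.529, 0.231] pointing down, gripper open.
Joint ranges: [-155.06, 155.06], [-18.47, 123.98], [-90, 86.84], [0, 140.48], [-83.41, 263.41], [0, 116], [-161.91, 161.91]. Speed limits (degrees/s): [108.29, 108.29, 147.25, 147.25, 172.46, 172.46, 172.46].

## Interface

Orientations are given as a 3x3 rotation matrix whose columns are the frame's x, y, z axes.
In Python, from plant import status, snapshot, robot gives the robot as it stands.
- The arm moves only by the shell command python3 -m inch 'ROWS' [FORCE]. ROWS is JSON, a list that holds one entry, the list of rows, each a list of 7 numbers: the shift along the tool's x, y, z in units of 30 cm (1.0 is 30 cm), then the turn, a rotation vector about the tool's x, y, z in units of pi/2 rad (1.0 is pi/2 rad), then the gripper's target within -1 to 1 (shut at 1, half-way at 0, fully open at -1). In form: [[[dx, dy, dz, wx, wy, wz, gripper], ...]]. A call has 1 to 20 rows; each row is the pose to reach, as a shift and turn from the pose commanded when the call began, along the tool's axes at that moment; what a row does not reach only later rows make up. A row lasts 1/12 s, in which the tool goes at most 41.7 mm and 7.16 degrees, less where a joint would pass 70% of its speed; a pose out of reach is approached as far as the arm can. A call with a number of a shift or a turn outside -1 to 1 is refused whole. A call with a gripper value outside its range is refused whole. The fingers move at their own pace and stop on an object; FORCE is the grip in N (left out, the last holds). Time passes only in rows, so rows that repeat a pose let the fingers close. It gives the time, the measured TCP pose, the force, the opening and the grip force at its end, in the units of the state.
- status.observe(): the state, without advancing time (a new reading comes with each control period).
- snapshot(name): name is "scene" or "top" or "wrist"; returns a dict with "pixels" (384x512x3 uint8, blue, green, red), "intrinsics" (3x3 intrinsics, pixels), "cam_to_world" (4x4, takes a point from camera to world coordinates). Camera axes: x right, y up, looking along -z (the intrinsics and any distortion apply to the point x, -y, -z); pixel columns grow to the right and rows downward; lengths in m; the calibration is good to about 2 mm. A picture is of the moment at which its call begins. There is no depth.
- robot.sign_off(): hands the job in; it is judged then, once.
The state is a dict: "t": time; "joint_positions": joint angles; "joint_velocities": joint speeds; "effort": joint torques, N m; "position": TCP position; "tcp_rot": TCP orientation; "contact_force": force on the tool from outside, world axes, zero at the start; "torque": the same for the moment, N m; "gripper_width": finger opening in m; "finger_force": force on a finger pad.
Only numpy, scipy, OpenCV 4.12 (cv2) and the standard library are available. Lean on these libraries where they do the work, as an engineer would, in place of code of your own. Each camera call takes 0.05 s, during which the arm holds its last target. There are 200 camera calls.

## Task

The sample valve on the bench stands only part open: turn its red handwheel anticlockwise until the valve is fully open and the wheel comes up snug against its stop (about half a newton-metre), letting your hand rise with the spindle and never straining the pipework, which one newton-metre would do. Then turn the wheel back about a quarter turn so that the valve cannot seize, and let go. Keep the spout over the sampling cup and leave the cup and the other things on the bench where they are.

Things in the scene. Friction and masses are not known exactly. Their poses are not given: they have to be found in the camera images.
- hub (a point): Centre of the red handwheel on the vertical spindle axis, halfway up the rim. Five thin spokes; rim 62 mm outside, 44 mm inside diameter, 9 mm thick, round section: pinch it across its diameter from above. Hub 19 mm wide, its nut ends 10 mm above this point. z up, x through the white dot on the rim. It rises 16 mm a turn (2.55 mm per rad) when turned anticlockwise. It gives nowhere sideways.
- gland (a point): Centre of the top of the brass gland nut (25 mm across), 134 mm above the bench on the spindle axis; the underside of the wheel's hub is 8.5 mm above it when shut, and more the more it is open. 17 mm below it is the bonnet nut, 41 mm across. z up.
- wheel (a joint): Angle of the handwheel (rad): 0 shut, grows anticlockwise seen from above as the valve opens. It starts 2.6 to 3.6 rad short of the full-open stop, which is hard and has to be felt: the wheel runs with about 0.12 N m of friction and the torque climbs steeply at the stop. Snug is 0.3 to 0.9 N m on the wheel in all, kept on for half a second.
- riser: Steel floor flange, 92 mm round, fixed; origin on the bench under the spindle axis, z up, x to the spout. A rubber bush in it holds the 21 mm riser pipe, which carries the brass valve: the bush gives 20 N m per rad in twist and 10 N per mm up and down. Twisting the valve by over 1 N m, or dragging or pressing the wheel up or down by over 12 N (1.2 mm), strains the pipework.
- spout (a point): Mouth of the downward steel spout, 91 mm from the spindle axis on the riser's x side, 60 mm above the bench; it swings sideways as the valve twists in its bush (4.5 mm at 1 N m, 1.4 mm at 0.3 N m) and comes back when let go. The top of the outlet pipe is 103 mm above the bench.
- cup_rim (a point): Centre of the mouth of the white sampling cup under the spout, 52 mm diameter, 50 mm high, standing on the bench. z up.
- amber0: Amber reagent bottle, 37 mm diameter, 78 mm high, in the white foam tray; origin at its foot.
- amber1: The second such bottle.
- amber2: The third such bottle.
- tube_rack: Steel test-tube rack 70 x 165 mm with tubes, 111 mm high; origin under its centre.
- tip_box: Black and blue pipette-tip box 87 x 127 mm, 68 mm high; origin under its centre.
- water_bottle: Clear water bottle with blue cap, 64 mm diameter, 200 mm high; origin at its foot.
- cuvettes: Clear stand with twelve cuvettes 75 x 100 mm, 52 mm high; origin under its centre.

How it is judged:
By the outcome, as a careful person would: the job done as asked, in the order asked, and still so for the second after the job is handed in, with the robot touching nothing.
It also fails if it takes over 61 s, if anything falls off the work surface, if the arm or the gripper's body presses on something with over 40 N, if the wrist force passes 120 N, or if a joint passes its speed limit or range.

## Working session

There is one attempt and no reset: what is moved stays moved. The work goes in short steps, Python scripts to look and compute and a shell command to move; the robot and the scene stay as the last step left them, time stands still between calls to the robot, and variables do not carry over. Pictures are saved under pics/ and viewed, at most 10 in all, crops included, and the job is handed in when it is done.

```bash
ls; mkdir -p pics
python3 - <<'E'
from plant import status, snapshot
import cv2,numpy as np
s=status.observe()
for k,v in s.items(): print(k,np.round(v,3).tolist())
for n in("scene","top"):
    d=snapshot(n); cv2.imwrite(f"pics/{n}0.png",d["pixels"]); print(n,d["intrinsics"],np.round(d["cam_to_world"],4).tolist(), [k for k in d])
E
```

```text
pics
t 0.0
joint_positions [64.532, 40.513, -1.581, 85.084, 1.26, 54.484, -4.326]
joint_velocities [-0.036, 0.058, 0.076, 0.001, 0.057, 0.064, 0.05]
effort [0.002, -88.318, 1.235, -23.616, 0.017, 0.007, 0.0]
position [0.225, -0.529, 0.231]
tcp_rot [[0.92, 0.392, -0.0], [0.392, -0.92, 0.001], [-0.0, -0.001, -1.0]]
contact_force [1.213, 0.242, 0.4]
torque [-0.012, 0.04, 0.087]
finger_force 0.0
gripper_width 0.085
scene [[431.30269676   0.         253.09136767]
 [  0.         431.30269676 192.38889875]
 [  0.           0.           1.        ]] [[-0.6973, -0.6152, 0.3678, 0.9486], [0.7167, -0.592, 0.3686, 0.4038], [-0.009, 0.5206, 0.8537, 0.9818], [0.0, 0.0, 0.0, 1.0]] ['pixels', 'intrinsics', 'cam_to_world']
top [[484.04600193   0.         252.63688895]
 [  0.         484.04600193 191.69216355]
 [  0.           0.           1.        ]] [[0.0198, 0.9829, -0.1829, 0.3377], [-0.9998, 0.0183, -0.0099, -0.0004], [-0.0064, 0.183, 0.9831, 1.2753], [0.0, 0.0, 0.0, 1.0]] ['pixels', 'intrinsics', 'cam_to_world']
```

View pics/scene0.png

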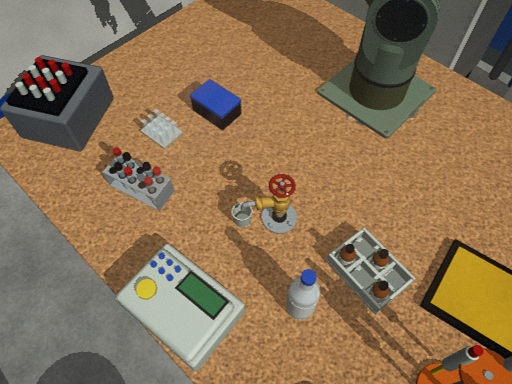

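View pics/top0.png

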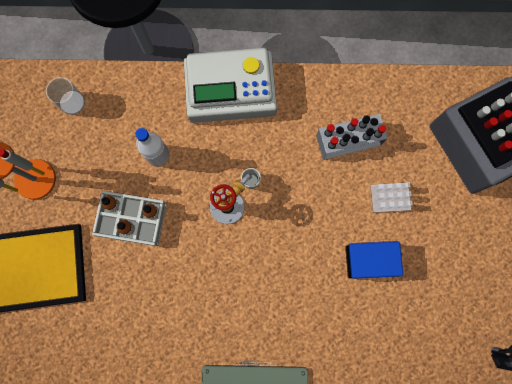

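The scene view shows the red wheel at about (282,185), with the spout to its lower left at about (240,205). In the top view the wheel is at about (223,197) and the cup at about (251,178). Next I'll triangulate.

```bash
cat > h.py <<'E'
import cv2,numpy as np
from plant import status, snapshot
def ray(d,u,v):
    K=d["intrinsics"];T=np.array(d["cam_to_world"])
    c=np.array([(u-K[0][2])/K[0][0],-(v-K[1][2])/K[1][1],-1.]); r=T[:3,:3]@c
    return T[:3,3],r/np.linalg.norm(r)
def proj(d,P):
    K=np.array(d["intrinsics"]);T=np.array(d["cam_to_world"]);P=np.atleast_2d(P)
    c=(P-T[:3,3])@T[:3,:3]; p=np.c_[c[:,0],-c[:,1],-c[:,2]]@K.T
    return p[:,:2]/p[:,2:]
def tri(rs):
    A=[];b=[]
    for o,r in rs:
        M=np.eye(3)-np.outer(r,r);A.append(M);b.append(M@o)
    x=np.linalg.lstsq(np.vstack(A),np.hstack(b),rcond=None)[0]
    return x,[np.linalg.norm(M@x-c)*1e3 for M,c in zip(A,b)]
def redmask(d):
    p=d["pixels"].astype(int);return ((p[:,:,2]>90)&(p[:,:,1]<50)&(p[:,:,0]<60)).astype(np.uint8)
def wheel(d,box):
    m=redmask(d);x0,y0,x1,y1=box;k=np.zeros_like(m);k[y0:y1,x0:x1]=m[y0:y1,x0:x1]
    pts=cv2.findNonZero(k);h=cv2.convexHull(pts);return cv2.fitEllipse(h)
E
python3 - <<'E'
from h import *
D={n:snapshot(n) for n in("scene","top")}
es=wheel(D["scene"],(255,160,310,210));et=wheel(D["top"],(200,175,250,220));print(es,et)
x,e=tri([ray(D["scene"],*es[0]),ray(D["top"],*et[0])]);print(x,e)
# fit: overlay rim circle
ims=[]
for n,c in(("scene",(270,195)),("top",(232,197))):
    d=D[n];im=d["pixels"].copy()
    im=cv2.resize(im[c[1]-45:c[1]+45,c[0]-50:c[0]+50],None,fx=5,fy=5,interpolation=cv2.INTER_CUBIC)
    a=np.linspace(0,2*np.pi,60)
    for P in(x+.031*np.c_[np.cos(a),np.sin(a),0*a], np.array([x[0],x[1],0])+.046*np.c_[np.cos(a),np.sin(a),0*a]):
        for q in proj(d,P): cv2.circle(im,tuple(int(t) for t in ((q-np.array(c)+[50,45]+.5)*5-.5)),1,(255,255,0),-1)
    ims.append(im)
cv2.imwrite("pics/crop1.png",cv2.resize(np.hstack(ims),(800,360)))
E
```

```text
((281.6667785644531, 185.28793334960938), (22.613868713378906, 25.71721649169922), 94.6547622680664) ((222.87680053710938, 196.8109893798828), (24.72115135192871, 25.156816482543945), 54.3726806640625)
[0.53304779 0.08022392 0.15374981] [np.float64(0.49354885790514863), np.float64(0.4935488579048646)]
```

View pics/crop1.png

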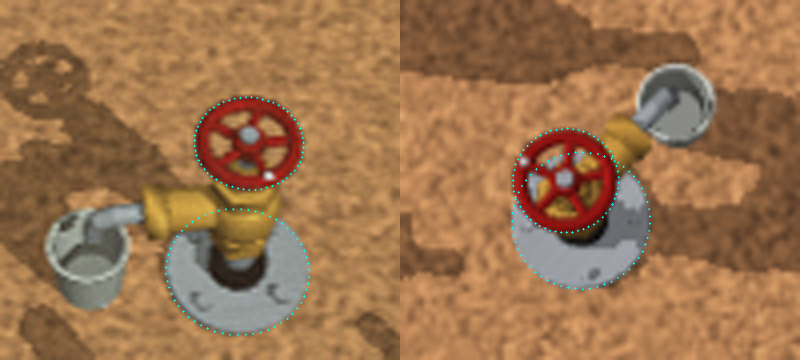

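The overlaid rim and flange circles fit in both views, so the hub is at about (0.533, 0.080, 0.154). I'm starting the transit now and pre-turning clockwise to leave wrist travel.

```bash
python3 -m inch '[[[0.3,-0.25,-0.15,0,0,0.1,-1],[0.87,-0.73,-0.15,0,0,0.3,-1],[0.87,-0.73,-0.15,0,0,0.3,-1],[0.87,-0.73,-0.15,0,0,0.3,-1],[0.87,-0.73,-0.15,0,0,0.3,-1],[0.87,-0.73,-0.15,0,0,0.3,-1],[0.87,-0.73,-0.15,0,0,0.3,-1],[0.87,-0.73,-0.15,0,0,0.3,-1],[0.87,-0.73,-0.15,0,0,0.3,-1],[0.87,-0.73,-0.15,0,0,0.3,-1],[0.87,-0.73,-0.15,0,0,0.3,-1],[0.87,-0.73,-0.15,0,0,0.3,-1]]]' 30
cat >> h.py <<'E'
HUB=np.array([.5330,.0802,.1537])
def rep(target=None,s=None):
    s=s or status.observe();R=np.array(s["tcp_rot"]);p=np.array(s["position"])
    print("t",round(s["t"],2),"p",np.round(p,4),"yaw",round(np.degrees(np.arctan2(R[1,0],R[0,0])),2),"tilt",np.round(R[:,2],4),"q",np.round(s["joint_positions"],1))
    print("F",np.round(s["contact_force"],2),"M",np.round(s["torque"],3),"w",s["gripper_width"],"ff",s["finger_force"])
    if target is not None: print("d units",np.round(R.T@(np.array(target)-p)/.3,4))
E
python3 -c "
from h import *;rep([.533,.0802,.25])"
```

```text
t: 1.2
position: [0.3792, -0.2259, 0.2762]
tcp_rot: [[0.998, -0.069, -0.0], [-0.069, -0.998, -0.0], [-0.0, 0.0, -1.0]]
contact_force: [0.0, -0.2, 0.1]
gripper_width: 0.0853
finger_force: 0.0
t 1.2 p [ 0.3792 -0.2259  0.2762] yaw -3.98 tilt [-3.e-04 -2.e-04 -1.e+00] q [ 20.8  26.2   9.3 107.   -5.6  47.3 -61. ]
F [ 0.01 -0.16  0.11] M [-0.08   0.022 -0.018] w 0.0852903118170841 ff 0.0
d units [ 0.4405 -1.0535  0.087 ]
```

```bash
python3 -m inch '[[[0.44,-1,0.08,0,0,0.35,-1],[0.44,-1,0.08,0,0,0.35,-1],[0.44,-1,0.08,0,0,0.35,-1],[0.44,-1,0.08,0,0,0.35,-1],[0.44,-1,0.08,0,0,0.35,-1],[0.44,-1,0.08,0,0,0.35,-1],[0.44,-1,0.08,0,0,0.35,-1],[0.44,-1,0.08,0,0,0.35,-1],[0.44,-1,0.08,0,0,0.35,-1],[0.44,-1,0.08,0,0,0.35,-1],[0.44,-1,0.08,0,0,0.35,-1]]]'
python3 - <<'E'
from h import *
rep([.533,.0802,.19])
d=snapshot("wrist")
s=status.observe()
im=d["pixels"].copy()
try:
    e=wheel(d,(0,0,512,384));print("ellipse",e)
except Exception as x: print(x)
print("hub proj",proj(d,HUB))
a=np.linspace(0,2*np.pi,80)
for q in proj(d,HUB+.031*np.c_[np.cos(a),np.sin(a),0*a]):
    if np.all(abs(q)<2000):cv2.circle(im,tuple(int(t) for t in q),1,(255,255,0),-1)
cv2.imwrite("pics/wrist1.png",im)
o,r=ray(d,*e[0]);print("hub est at z", o+r*(HUB[2]-o[2])/r[2], "cam",o)
E
```

```text
t: 2.12
position: [0.5318, 0.0636, 0.2521]
tcp_rot: [[0.814, -0.581, -0.001], [-0.581, -0.814, -0.001], [0.0, 0.001, -1.0]]
contact_force: [-0.1, -1.4, 0.1]
gripper_width: 0.0854
finger_force: 0.0
t 2.12 p [0.5318 0.0636 0.2521] yaw -35.51 tilt [-5.e-04 -8.e-04 -1.e+00] q [ -21.    37.1   20.3   91.8  -15.    53.8 -121.1]
F [-0.13 -1.4   0.14] M [-0.01   0.064  0.001] w 0.0854322595991016 ff 0.0
d units [-0.029  -0.0476  0.2069]
ellipse ((136.35504150390625, 249.7605438232422), (107.09494018554688, 300.1378479003906), 66.06575775146484)
hub proj [[242.97162114 200.61186053]]
hub est at z [0.55275808 0.19737183 0.1537    ] cam [0.59489447 0.01693736 0.39375735]
```

View pics/wrist1.png

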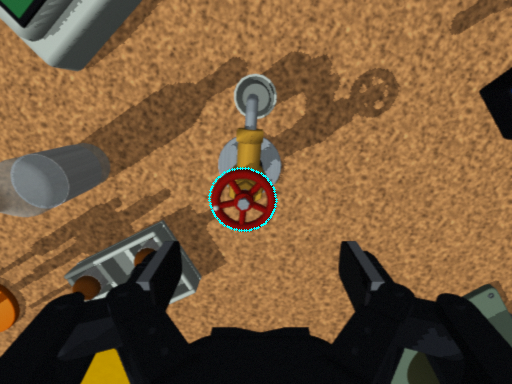

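The wrist view shows the wheel at (243,200), exactly where it was predicted, between the fingers' lines. The spout points to the cup at about (256,96). I'll align, then descend.

```bash
python3 -m inch '[[[-0.03,-0.05,0.1,0,0,0,-1],[-0.03,-0.05,0.2,0,0,0,-1],[-0.03,-0.05,0.2,0,0,0,-1],[-0.03,-0.05,0.2,0,0,0,-1]]]'
python3 - <<'E'
from h import *
rep([.533,.0802,.129])
d=snapshot("wrist")
p=proj(d,HUB)[0];print(p)
e=wheel(d,[int(t) for t in (p[0]-60,p[1]-60,p[0]+60,p[1]+60)]);print(e)
o,r=ray(d,*e[0]);print("hub est", o+r*(HUB[2]-o[2])/r[2], "cam",o)
E
```

```text
t: 2.5
position: [0.5329, 0.0808, 0.1926]
tcp_rot: [[0.814, -0.581, -0.002], [-0.581, -0.814, -0.001], [-0.001, 0.002, -1.0]]
contact_force: [0.6, 0.5, 1.5]
gripper_width: 0.0852
finger_force: 0.0
t 2.5 p [0.5329 0.0808 0.1926] yaw -35.55 tilt [-1.5e-03 -8.0e-04 -1.0e+00] q [ -21.7   41.7   18.4   96.   -17.2   45.2 -120.9]
F [0.63 0.53 1.51] M [-0.049 -0.025  0.032] w 0.08518805536578658 ff 0.0
d units [0.0016 0.0013 0.2119]
[258.42730154 216.92467499]
((258.98162841796875, 216.0198974609375), (77.71488189697266, 85.48834228515625), 90.24768829345703)
hub est [0.53334123 0.07946715 0.1537    ] cam [0.59613744 0.03419488 0.33421438]
```

```bash
python3 -m inch '[[[0.001,0.001,0.1,0,0,0,-1],[0.001,0.001,0.2,0,0,0,-1],[0.001,0.001,0.21,0,0,0,-1],[0.001,0.001,0.21,0,0,0,-1],[0.001,0.001,0.21,0,0,0,-1]]]' 40; python3 -c "
from h import *;rep([.5331,.08,.129])"
```

```text
t: 2.97
position: [0.5342, 0.0817, 0.1314]
tcp_rot: [[0.814, -0.58, 0.002], [-0.58, -0.814, 0.0], [0.002, -0.001, -1.0]]
contact_force: [0.2, -0.4, 0.6]
gripper_width: 0.085
finger_force: 0.0
t 2.97 p [0.5342 0.0817 0.1314] yaw -35.46 tilt [ 2.1e-03  3.0e-04 -1.0e+00] q [ -20.3   46.8   15.7   99.6  -19.5   36.2 -118.9]
F [ 0.24 -0.42  0.6 ] M [-0.009 -0.002 -0.048] w 0.0850068490268177 ff 0.0
d units [0.0003 0.0066 0.0081]
```

```bash
python3 -m inch '[[[0,0,0,0,0,0,0.2],[0,0,0,0,0,0,0.4],[0,0,0,0,0,0,0.4],[0,0,0,0,0,0,0.4],[0,0,0,0,0,0,0.4],[0,0,0,0,0,0,0.4]]]' 40; python3 -c "
from h import *;rep([.5331,.08,.129])"
```

```text
t: 3.47
position: [0.5336, 0.0816, 0.1304]
tcp_rot: [[0.815, -0.58, 0.001], [-0.58, -0.815, -0.0], [0.001, -0.0, -1.0]]
contact_force: [-2.0, -3.8, 9.0]
gripper_width: 0.0597
finger_force: 41.0
t 3.47 p [0.5336 0.0816 0.1304] yaw -35.44 tilt [ 1.1e-03 -2.0e-04 -1.0e+00] q [ -20.3   46.8   15.7   99.7  -19.5   36.1 -118.9]
F [-2.04 -3.81  9.  ] M [-0.642  0.551 -0.015] w 0.05968948836815063 ff 41.02231867611408
d units [0.0018 0.0053 0.0048]
```

Contact is good, but I'm pressing down 9 N and sitting about 1 mm off sideways, so I'll relieve both.

```bash
python3 -m inch '[[[0.001,0.003,-0.003,0,0,0,0.4],[0.001,0.003,-0.003,0,0,0,0.4]]]' 40; python3 -c "
from h import *;rep([.5331,.08,.129])"
```

```text
t: 3.63
position: [0.5334, 0.0813, 0.1312]
tcp_rot: [[0.815, -0.58, 0.001], [-0.58, -0.815, 0.001], [0.001, -0.001, -1.0]]
contact_force: [-1.1, 0.0, 3.5]
gripper_width: 0.0594
finger_force: 42.4
t 3.63 p [0.5334 0.0813 0.1312] yaw -35.42 tilt [ 1.3e-03  6.0e-04 -1.0e+00] q [ -20.2   46.7   15.7   99.7  -19.5   36.1 -118.8]
F [-1.1   0.02  3.54] M [ 0.139  0.068 -0.047] w 0.05943057246348363 ff 42.364854365587234
d units [0.0017 0.0042 0.0074]
```

```bash
python3 -m inch '[[[0,0,-0.0025,0,0,-0.03,0.4],[0,0,-0.003,0,0,-0.07,0.4],[0,0,-0.0035,0,0,-0.11,0.4],[0,0,-0.004,0,0,-0.15,0.4],[0,0,-0.0046,0,0,-0.2,0.4],[0,0,-0.0053,0,0,-0.25,0.4],[0,0,-0.006,0,0,-0.3,0.4]]]' 40; python3 -c "
from h import *;rep([.5331,.08,.129])"
```

```text
t: 4.22
position: [0.5333, 0.0812, 0.1326]
tcp_rot: [[0.99, -0.143, 0.001], [-0.143, -0.99, 0.0], [0.001, -0.0, -1.0]]
contact_force: [-1.2, -1.1, 1.7]
gripper_width: 0.06
finger_force: 42.7
t 4.22 p [0.5333 0.0812 0.1326] yaw -8.21 tilt [ 8.e-04  1.e-04 -1.e+00] q [ -16.3   45.8    8.1   99.5  -10.1   35.3 -100.6]
F [-1.23 -1.15  1.73] M [ 0.096  0.051 -0.152] w 0.05998430308331178 ff 42.74531990289688
d units [-0.      0.0041  0.0119]
```

```bash
python3 -m inch '[[[0,0,-0.0015,0,0,-0.04,0.4],[0,0,-0.002,0,0,-0.09,0.4],[0,0,-0.0026,0,0,-0.14,0.4],[0,0,-0.0033,0,0,-0.19,0.4],[0,0,-0.004,0,0,-0.24,0.4],[0,0,-0.0046,0,0,-0.29,0.4],[0,0,-0.0053,0,0,-0.34,0.4],[0,0,-0.006,0,0,-0.39,0.4],[0,0,-0.0066,0,0,-0.44,0.4],[0,0,-0.0073,0,0,-0.49,0.4],[0,0,-0.008,0,0,-0.54,0.4],[0,0,-0.0086,0,0,-0.59,0.4],[0,0,-0.0093,0,0,-0.64,0.4],[0,0,-0.01,0,0,-0.69,0.4]]]' 40
python3 - <<'E'
from h import *
rep([.5331,.08,.129])
ims=[]
for n in("top","scene"):
    d=snapshot(n);p=proj(d,HUB)[0].astype(int);ims.append(cv2.resize(d["pixels"][p[1]-30:p[1]+30,p[0]-40:p[0]+40],None,fx=5,fy=5,interpolation=cv2.INTER_CUBIC))
d=snapshot("wrist");p=proj(d,HUB)[0].astype(int);print(p);ims.append(cv2.resize(d["pixels"][max(0,p[1]-75):p[1]+75,p[0]-100:p[0]+100],(400,300)))
cv2.imwrite("pics/c2.png",np.vstack([np.hstack(ims[:2]),np.hstack([ims[2],ims[2]*0])]))
E
```

```text
t: 5.38
position: [0.5333, 0.0809, 0.1355]
tcp_rot: [[0.59, 0.808, 0.001], [0.808, -0.59, -0.001], [-0.0, 0.001, -1.0]]
contact_force: [0.4, -1.4, 0.2]
gripper_width: 0.0597
finger_force: 43.0
t 5.38 p [0.5333 0.0809 0.1355] yaw 53.87 tilt [ 7.e-04 -5.e-04 -1.e+00] q [ -7.1  45.2  -9.4  99.1  11.2  36.6 -58.9]
F [ 0.43 -1.37  0.16] M [-0.11  -0.04  -0.111] w 0.05972886873144115 ff 42.959839291870594
d units [-0.0027  0.0012  0.0217]
[260 260]
```

View pics/c2.png

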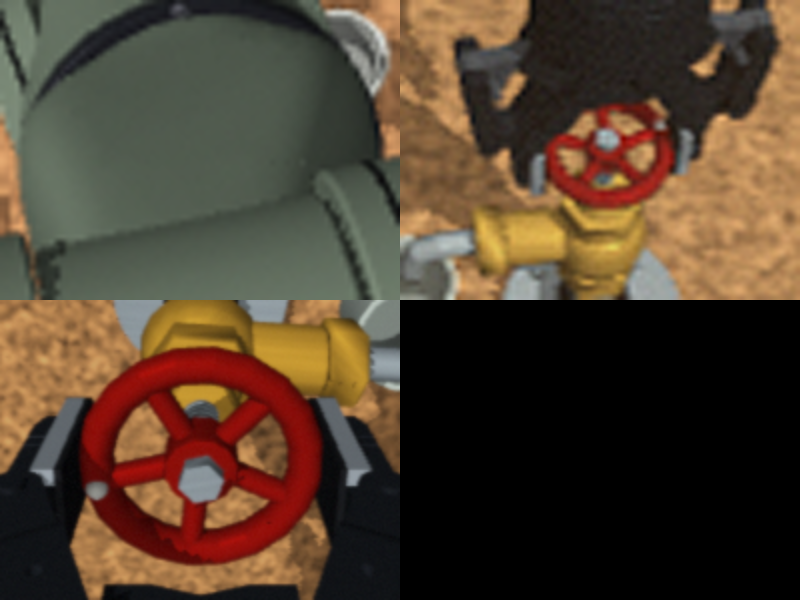

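The white dot has swung about 90° with the fingers, so the wheel is following, and the friction torque is about 0.1 N m. I'll continue to just short of the earliest possible stop.

```bash
cat > chk.py <<'E'
import sys
from h import *
m=[status.observe()["torque"][2]]
s=status.observe();R=np.array(s["tcp_rot"]);print("yaw",round(np.degrees(np.arctan2(R[1,0],R[0,0])),2),"Mz",np.round(m,3),"F",np.round(s["contact_force"],1))
sys.exit(0 if abs(m[0])<0.25 and abs(s["contact_force"][2])<7 else 1)
E
python3 -m inch '[[[0,0,-0.0007,0,0,-0.05,0.4],[0,0,-0.0014,0,0,-0.1,0.4],[0,0,-0.002,0,0,-0.15,0.4],[0,0,-0.0027,0,0,-0.2,0.4],[0,0,-0.0033,0,0,-0.25,0.4],[0,0,-0.004,0,0,-0.3,0.4],[0,0,-0.0047,0,0,-0.35,0.4],[0,0,-0.0053,0,0,-0.4,0.4],[0,0,-0.006,0,0,-0.45,0.4],[0,0,-0.0067,0,0,-0.5,0.4],[0,0,-0.0073,0,0,-0.55,0.4]]]' 40; python3 -c "
from h import *;rep([.5331,.08,.129])"; python3 chk.py
```

```text
t: 6.45
position: [0.5334, 0.0808, 0.1375]
tcp_rot: [[-0.228, 0.974, 0.001], [0.974, 0.228, -0.001], [-0.001, 0.001, -1.0]]
contact_force: [2.0, -2.4, 2.5]
gripper_width: 0.0593
finger_force: 43.0
t 6.45 p [0.5334 0.0808 0.1375] yaw 103.18 tilt [ 8.e-04 -6.e-04 -1.e+00] q [  0.4  46.3 -23.6  98.7  26.5  40.6 -23.9]
F [ 2.01 -2.36  2.45] M [-0.516 -0.358 -0.122] w 0.05927682922203638 ff 43.024380058050156
d units [-0.0024 -0.0016  0.0283]
yaw 103.18 Mz [-0.122] F [ 2.  -2.4  2.5]
```

```bash
python3 -m inch '[[[0,0,-0.001,0,0,-0.03,0.4],[0,0,-0.0014,0,0,-0.06,0.4],[0,0,-0.0018,0,0,-0.09,0.4],[0,0,-0.0018,0,0,-0.09,0.4]]]' 40 >/dev/null; python3 chk.py &&
python3 -m inch '[[[0,0,-0.0002,0,0,-0.015,0.4],[0,0,-0.0002,0,0,-0.015,0.4]]]' 40 >/dev/null; python3 chk.py &&
python3 -m inch '[[[0,0,-0.0002,0,0,-0.015,0.4],[0,0,-0.0002,0,0,-0.015,0.4]]]' 40 >/dev/null && python3 chk.py &&
python3 -m inch '[[[0,0,-0.0002,0,0,-0.015,0.4],[0,0,-0.0002,0,0,-0.015,0.4]]]' 40 >/dev/null && python3 chk.py &&
python3 -m inch '[[[0,0,-0.0002,0,0,-0.015,0.4],[0,0,-0.0002,0,0,-0.015,0.4]]]' 40 >/dev/null && python3 chk.py &&
python3 -m inch '[[[0,0,-0.0002,0,0,-0.015,0.4],[0,0,-0.0002,0,0,-0.015,0.4]]]' 40 >/dev/null && python3 chk.py &&
python3 -m inch '[[[0,0,-0.0002,0,0,-0.015,0.4],[0,0,-0.0002,0,0,-0.015,0.4]]]' 40 >/dev/null && python3 chk.py &&
python3 -m inch '[[[0,0,-0.0002,0,0,-0.015,0.4],[0,0,-0.0002,0,0,-0.015,0.4]]]' 40 >/dev/null && python3 chk.py &&
python3 -m inch '[[[0,0,-0.0002,0,0,-0.015,0.4],[0,0,-0.0002,0,0,-0.015,0.4]]]' 40 >/dev/null && python3 chk.py
```

```text
yaw 111.23 Mz [-0.04] F [ 3.4 -2.3  1.5]
yaw 112.58 Mz [-0.125] F [ 4.  -3.1  2.1]
yaw 113.93 Mz [-0.07] F [ 4.6 -3.2  2.4]
yaw 115.28 Mz [-0.129] F [ 4.7 -4.1  2.3]
yaw 116.63 Mz [-0.138] F [ 4.3 -2.8  1.2]
yaw 117.98 Mz [-0.113] F [ 5.2 -2.   1.8]
yaw 119.33 Mz [-0.09] F [ 4.8 -2.6  2.4]
yaw 120.69 Mz [-0.095] F [ 4.7 -3.2  1.6]
yaw 122.04 Mz [-0.1] F [ 4.5 -2.4  1.6]
```

```bash
python3 -m inch '[[[-0.002,0.001,-0.0004,0,0,-0.015,0.4],[-0.002,0.001,-0.0004,0,0,-0.015,0.4]]]' 40 >/dev/null; python3 chk.py &&
python3 -m inch '[[[0,0,-0.0002,0,0,-0.015,0.4],[0,0,-0.0002,0,0,-0.015,0.4]]]' 40 >/dev/null && python3 chk.py &&
python3 -m inch '[[[0,0,-0.0002,0,0,-0.015,0.4],[0,0,-0.0002,0,0,-0.015,0.4]]]' 40 >/dev/null && python3 chk.py &&
python3 -m inch '[[[0,0,-0.0002,0,0,-0.015,0.4],[0,0,-0.0002,0,0,-0.015,0.4]]]' 40 >/dev/null && python3 chk.py &&
python3 -m inch '[[[0,0,-0.0002,0,0,-0.015,0.4],[0,0,-0.0002,0,0,-0.015,0.4]]]' 40 >/dev/null && python3 chk.py &&
python3 -m inch '[[[0,0,-0.0002,0,0,-0.015,0.4],[0,0,-0.0002,0,0,-0.015,0.4]]]' 40 >/dev/null && python3 chk.py &&
python3 -m inch '[[[0,0,-0.0002,0,0,-0.015,0.4],[0,0,-0.0002,0,0,-0.015,0.4]]]' 40 >/dev/null && python3 chk.py &&
python3 -m inch '[[[0,0,-0.0002,0,0,-0.015,0.4],[0,0,-0.0002,0,0,-0.015,0.4]]]' 40 >/dev/null && python3 chk.py &&
python3 -m inch '[[[0,0,-0.0002,0,0,-0.015,0.4],[0,0,-0.0002,0,0,-0.015,0.4]]]' 40 >/dev/null && python3 chk.py &&
python3 -m inch '[[[0,0,-0.0002,0,0,-0.015,0.4],[0,0,-0.0002,0,0,-0.015,0.4]]]' 40 >/dev/null && python3 chk.py
```

```text
yaw 123.44 Mz [-0.104] F [ 2.9 -2.1  2.5]
yaw 124.85 Mz [-0.084] F [ 1.6 -1.9  2.8]
yaw 126.23 Mz [-0.061] F [ 2.6 -2.1  2.8]
yaw 127.59 Mz [-0.109] F [ 2.5 -2.6  2.4]
yaw 128.94 Mz [-0.067] F [ 2.7 -1.7  2.8]
yaw 130.29 Mz [-0.07] F [ 2.7 -1.5  3.2]
yaw 131.64 Mz [-0.053] F [ 2.3 -2.   2.1]
yaw 132.99 Mz [-0.058] F [ 2.8 -2.3  2.6]
yaw 134.35 Mz [-0.102] F [ 2.9 -1.3  3.4]
yaw 135.69 Mz [-0.122] F [ 3.6 -1.8  2.4]
```

```bash
python3 -m inch '[[[0,0,-0.001,0,0,-0.015,0.4],[0,0,-0.001,0,0,-0.015,0.4]]]' 40 >/dev/null; python3 chk.py &&
python3 -m inch '[[[0,0,-0.0002,0,0,-0.015,0.4],[0,0,-0.0002,0,0,-0.015,0.4]]]' 40 >/dev/null && python3 chk.py &&
python3 -m inch '[[[0,0,-0.0002,0,0,-0.015,0.4],[0,0,-0.0002,0,0,-0.015,0.4]]]' 40 >/dev/null && python3 chk.py &&
python3 -m inch '[[[0,0,-0.0002,0,0,-0.015,0.4],[0,0,-0.0002,0,0,-0.015,0.4]]]' 40 >/dev/null && python3 chk.py &&
python3 -m inch '[[[0,0,-0.0002,0,0,-0.015,0.4],[0,0,-0.0002,0,0,-0.015,0.4]]]' 40 >/dev/null && python3 chk.py &&
python3 -m inch '[[[0,0,-0.0002,0,0,-0.015,0.4],[0,0,-0.0002,0,0,-0.015,0.4]]]' 40 >/dev/null && python3 chk.py &&
python3 -m inch '[[[0,0,-0.0002,0,0,-0.015,0.4],[0,0,-0.0002,0,0,-0.015,0.4]]]' 40 >/dev/null && python3 chk.py &&
python3 -m inch '[[[0,0,-0.0002,0,0,-0.015,0.4],[0,0,-0.0002,0,0,-0.015,0.4]]]' 40 >/dev/null && python3 chk.py &&
python3 -m inch '[[[0,0,-0.0002,0,0,-0.015,0.4],[0,0,-0.0002,0,0,-0.015,0.4]]]' 40 >/dev/null && python3 chk.py &&
python3 -m inch '[[[0,0,-0.0002,0,0,-0.015,0.4],[0,0,-0.0002,0,0,-0.015,0.4]]]' 40 >/dev/null && python3 chk.py &&
python3 -m inch '[[[0,0,-0.0002,0,0,-0.015,0.4],[0,0,-0.0002,0,0,-0.015,0.4]]]' 40 >/dev/null && python3 chk.py &&
python3 -m inch '[[[0,0,-0.0002,0,0,-0.015,0.4],[0,0,-0.0002,0,0,-0.015,0.4]]]' 40 >/dev/null && python3 chk.py
```

```text
yaw 137.05 Mz [-0.075] F [ 2.8 -1.7  1.4]
yaw 138.39 Mz [-0.054] F [ 3.4 -1.8  1.2]
yaw 139.75 Mz [-0.115] F [ 3.6 -1.6  0.6]
yaw 141.09 Mz [-0.068] F [ 4.6 -0.5 -0. ]
yaw 142.45 Mz [-0.065] F [ 3.7 -1.2  1.5]
yaw 143.8 Mz [-0.121] F [ 2.8 -0.6  0.4]
yaw 145.15 Mz [-0.097] F [ 3.6 -2.   0.6]
yaw 146.48 Mz [-0.397] F [ 3.4 -1.3  1. ]
```

The stop has been felt, with the torque jumping to 0.4 N m. I'll nudge slightly further and hold.

```bash
python3 -m inch '[[[0,0,0,0,0,-0.003,0.4],[0,0,0,0,0,-0.003,0.4],[0,0,0,0,0,-0.003,0.4],[0,0,0,0,0,-0.003,0.4]]]' 40 >/dev/null; python3 chk.py
python3 -m inch '[[[0,0,0,0,0,0,0.4],[0,0,0,0,0,0,0.4],[0,0,0,0,0,0,0.4]]]' 40 >/dev/null; python3 chk.py
```

```text
yaw 146.64 Mz [-0.49] F [ 3.2 -2.1 -0.1]
yaw 146.64 Mz [-0.508] F [ 3.6 -1.1  0.5]
```

```bash
python3 -m inch '[[[0,0,0,0,0,0,0.4],[0,0,0,0,0,0,0.4],[0,0,0,0,0,0,0.4]]]' 40 >/dev/null; python3 chk.py
python3 -m inch '[[[0,0,0,0,0,0,0.4],[0,0,0,0,0,0,0.4],[0,0,0,0,0,0,0.4],[0,0,0,0,0,0,0.4]]]' 40 >/dev/null; python3 chk.py
```

```text
yaw 146.65 Mz [-0.431] F [ 3.3 -1.2  1. ]
yaw 146.65 Mz [-0.456] F [ 3.2 -0.4  0. ]
```

Held for over a second at about 0.47 N m. Now back a quarter turn, following the spindle down.

```bash
python3 -m inch '[[[0,0,0.0006,0,0,0.05,0.4],[0,0,0.0013,0,0,0.1,0.4],[0,0,0.002,0,0,0.15,0.4],[0,0,0.0027,0,0,0.2,0.4],[0,0,0.0033,0,0,0.25,0.4],[0,0,0.004,0,0,0.3,0.4],[0,0,0.0047,0,0,0.35,0.4],[0,0,0.0053,0,0,0.4,0.4],[0,0,0.006,0,0,0.45,0.4],[0,0,0.0067,0,0,0.5,0.4]]]' 40 >/dev/null; python3 chk.py &&
python3 -m inch '[[[0,0,0.0006,0,0,0.05,0.4],[0,0,0.0013,0,0,0.1,0.4],[0,0,0.002,0,0,0.15,0.4],[0,0,0.0027,0,0,0.2,0.4],[0,0,0.0033,0,0,0.25,0.4],[0,0,0.004,0,0,0.3,0.4],[0,0,0.0047,0,0,0.35,0.4],[0,0,0.0053,0,0,0.4,0.4],[0,0,0.006,0,0,0.45,0.4],[0,0,0.0068,0,0,0.51,0.4],[0,0,0.0068,0,0,0.51,0.4]]]' 40 >/dev/null; python3 chk.py; python3 -c "
from h import *;rep()"
```

```text
yaw 101.46 Mz [0.095] F [ 2.1 -1.2  0.5]
yaw 55.51 Mz [-0.116] F [ 1.1 -3.   1.4]
t 14.03 p [0.5333 0.0809 0.1355] yaw 55.51 tilt [-6.e-04 -2.e-04 -1.e+00] q [ -6.7  45.3 -10.1  99.   12.   36.8 -57.9]
F [ 1.12 -2.97  1.41] M [-0.501 -0.089 -0.116] w 0.05957229603162635 ff 43.014258183538914
```

```bash
python3 -m inch '[[[0,0,0,0,0,0,-1],[0,0,0,0,0,0,-1],[0,0,0,0,0,0,-1],[0,0,0,0,0,0,-1],[0,0,0,0,0,0,-1],[0,0,0,0,0,0,-1]]]'
python3 -m inch '[[[0,0,-0.05,0,0,0,-1],[0,0,-0.15,0,0,0,-1],[0,0,-0.3,0,0,0,-1],[0,0,-0.45,0,0,0,-1],[0,0,-0.45,0,0,0,-1],[0,0,-0.45,0,0,0,-1]]]'
python3 - <<'E'
from h import *
rep()
ims=[]
d=snapshot("wrist");ims.append(cv2.resize(d["pixels"],(400,300)))
d=snapshot("scene");ims.append(cv2.resize(d["pixels"],(400,300)))
for P in ([.533,.08,.16],):
    e=None
    try:
        e=wheel(d,(255,160,310,210));print(e)
    except Exception as x:print(x)
c=proj(d,HUB)[0].astype(int);q=cv2.resize(d["pixels"][c[1]-25:c[1]+50,c[0]-65:c[0]+35],(400,300),interpolation=cv2.INTER_CUBIC)
cv2.imwrite("pics/end.png",np.vstack([np.hstack(ims),np.hstack([q,q*0])]))
E
```

```text
t: 14.53
position: [0.5335, 0.0809, 0.1355]
tcp_rot: [[0.562, 0.827, -0.0], [0.827, -0.562, 0.0], [0.0, -0.0, -1.0]]
contact_force: [-0.7, -0.0, -0.5]
gripper_width: 0.0855
finger_force: 0.0
t: 15.03
position: [0.5344, 0.081, 0.2732]
tcp_rot: [[0.563, 0.827, 0.004], [0.827, -0.563, 0.001], [0.003, 0.003, -1.0]]
contact_force: [0.9, 0.2, -0.6]
gripper_width: 0.0853
finger_force: 0.0
t 15.03 p [0.5344 0.081  0.2732] yaw 55.76 tilt [ 4.4e-03  9.0e-04 -1.0e+00] q [ -5.2  34.9 -12.7  88.5   8.6  57.3 -54.6]
F [ 0.87  0.2  -0.55] M [-0.004 -0.043 -0.006] w 0.0853044357454089 ff 0.0
((281.68157958984375, 184.2698211669922), (22.669719696044922, 25.603309631347656), 97.99903869628906)
```

View pics/end.png

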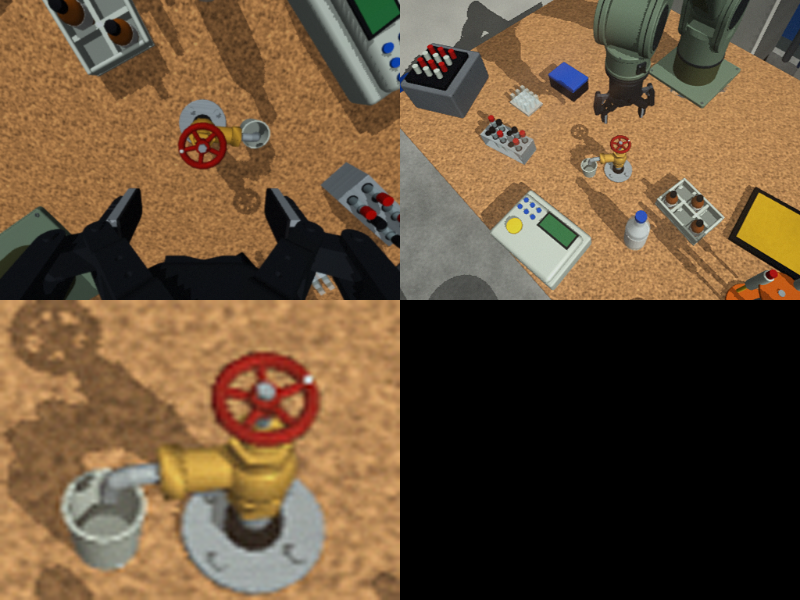

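The wheel is free and its dot is where it was at the same wrist angle, so the grip did not slip. The spout is over the cup and everything else is where it was. Handing in.

```bash
python3 -c "
from plant import robot;print(robot.sign_off())"
```

```text
the job is handed in; nothing more can be done
None
```

The valve was opened to its stop and held snug at about 0.47 N m for over a second, then turned back about a quarter turn and released, with the spout over the cup and nothing else disturbed; the job is handed in at about 15 s.

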